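# Offer up a hinge leaf to the jamb leaf and hold it for the pin

### The job

One brass hinge leaf is screwed to the jamb block in the vise; of the two loose leaves on the steel bench blocks, pick up the one that mates with it (a single middle knuckle) and offer it up, right side up and opened out flat and level with the fixed leaf, so that its knuckle sits between the two fixed knuckles and all the holes line up for the hinge pin. Do it gently, without forcing the knuckles, and finish while still holding the leaf there in the air, steady, ready for someone else to drive the pin in. Leave the other leaf and everything else on the bench alone.

Things in the scene. Friction and masses are not known exactly. Their poses are not given: they have to be found in the camera images.
- leaf_mid (a point): Centre of the plate (half-way up) of the loose brass leaf to use. Plate 42 (x) x 60 (y) x 6 (z) mm, one knuckle in the middle of its +x edge. x points from the plate to the hinge axis, y along the hinge axis, z up out of the face with the screw holes. It starts right side up on block_a. Mass 0.12 to 0.20 kg, centre of mass 7 mm from this point towards the knuckle.
- block_a: Fixed steel bench block under the leaf to use, 75 (x) x 36 (y) x 30 (z) mm, origin at its foot. The leaf lies on it, centred within 4 mm, underside 30 mm above the bench, so that both ends of the plate (at y = +-30 mm) stick out about 12 mm past the block with free space below for fingers. A like block, 36 mm wide, carries the other leaf.
- leaf_bore (a point): Centre of the hole of the loose leaf's knuckle, axes as leaf_mid; it lies 32.5 mm along +x and 6 mm above leaf_mid. The knuckle is a tube about y, 18 mm outside, hole 11.5 mm, 20 mm long (y = -10 to +10 mm), its underside flush with the underside of the plate. The plate's edge is 11.5 mm from the hole's axis.
- leaf: The same loose leaf as a body; its origin is the centre of the plate's underside, 3 mm below leaf_mid, same axes.
- twin_mid (a point): Plate centre of the other loose brass leaf, which does not fit: same plate, but two outer knuckles and a gap between them, like the fixed leaf. It lies on the other bench block. Not to be used; leave it where it is.
- jamb_bore (a point): Point on the fixed leaf's hinge axis, mid-way between its two knuckles, 184 mm above the bench. x points level from the axis into the fixed plate and block (away from the robot, within 0.35 rad of world x), y along the axis, z up. The loose leaf belongs here with leaf_bore on this point and its axes parallel to these, its plate standing out to -x over free space.
- jamb: The jamb block with the fixed leaf, held still in the vise; origin 9 mm below jamb_bore, same axes, level with the block's top face. Fixed plate 42 x 60 x 6 mm from x = +11.5 to +53.5 mm; knuckles (18 mm outside, hole 11.5 mm) from y = -30 to -12 and +12 to +30 mm, so the gap is 24 mm for a 20 mm knuckle, open above, below and towards -x.
- vise: Blue bench vise bolted down, origin on the bench under its jaws, long axis y (280 mm, screw and handle beyond that on the +y side). Jaws 100 mm wide, tops 140 mm high. They hold the pale wooden jamb block (130 x 60 x 95 mm), its top 175 mm high, its front end 25 mm out of the jaws towards the robot. The fixed leaf's hinge axis is 86.5 mm to -x of this origin.
- pin: L-shaped steel hinge pin, 8 mm rod, 84 mm long with a 32 mm bent end, lying on the bench; origin on the bench under the middle of the long leg. Not needed: leave it.
- hammer: Hammer lying at the back of the bench; origin under its middle. Leave it.
- screwdriver: Screwdriver lying on the right; origin under its middle. Leave it.
- glue: White glue bottle with a yellow label, 60 mm wide, 170 mm tall, at the back; origin under its foot. Leave it.
- square: Try square, dark wooden stock and steel blade, lying on the right; origin under the stock. Leave it.
- offcut: Plywood offcut 140 x 55 x 22 mm on the left near the robot; origin under its middle. Leave it.
- tin: Open steel tin 72 mm wide, 85 mm tall, at the back beside the glue; origin under its foot. Leave it.
Mind the look-alikes: they are no part of the job. What is shaped like the leaf but pink is not meant.

How it is judged (in metres and radians):
On the way, in this order (a step that is already met when the one before it is completed fails the run):
1. the mating leaf is lifted clear of its block in the gripper (contact force between the fingers and leaf above 1 N and height (world z) of leaf_mid above 0.06 m), for 0.2 s.
2. the leaf is held with its knuckle between the fixed knuckles and the holes in line (x of leaf_bore in the frame of jamb_bore between -0.0025 and 0.0025 m and y of leaf_bore in the frame of jamb_bore between -0.0025 and 0.0025 m and z of leaf_bore in the frame of jamb_bore between -0.0025 and 0.0025 m and angle between the y axis of leaf_bore and the y axis of jamb_bore, either way round below 0.08 rad and angle between leaf_bore's own z axis and vertical below 0.12 rad and x of leaf_mid in the frame of jamb_bore below -0.025 m and contact force between the fingers and leaf above 1 N and contact force between leaf and vise below 8 N), for 0.5 s.
At the end, for the whole second after the job is handed in: The leaf is in the fingers, level within 0.12 rad, its hinge axis within 0.08 rad of the fixed one, its hole within 2.5 mm of the fixed holes in each direction (room for the 8 mm pin), plate on the open side, still, pressing on the fixed leaf by under 8 N; other things moved under 20 mm (all of step 2 and linear speed of leaf below 0.02 m/s and distance of each of twin_mid, pin, hammer, screwdriver, glue, square, offcut, tin from where it was at the start of the episode below 0.02 m); the arm keeps its last pose, push and grip.
It fails at once if the leaf is forced against the fixed leaf or the vise (more than 30 N) (contact force between leaf and vise above 30 N).
It fails at once if another thing on the bench is moved by more than 20 mm (distance of any of twin_mid, pin, hammer, screwdriver, glue, square, offcut, tin from where it was at the start of the episode above 0.02 m).
It also fails if it takes over 42 s, if anything falls off the work surface, if the arm or the gripper's body presses on something with over 40 N, if the wrist force passes 120 N, or if a joint passes its speed limit or range.

### The arm

A 6-joint arm with a two-finger parallel gripper is mounted at the origin on the work surface. World frame = base frame: x ahead of the robot, y to its left, z up, the work surface at z = 0. Lengths are in mm, angles in rad, forces in N, time in s.
With the tool pointing down it reaches from about 300 to 775 mm from the base axis. Payload 14.6 kg.
Tool frame: the origin (TCP) lies at the very end of the fingers, on their centre line; the grasp point (between the pads) lies 19 mm behind it; z points along the fingers, y is the line along which they close (so a half turn about z gives the same grasp; the last joint's range is limited). The gripper opens to 94 mm and grips with 3 to 60 N. Pads are 16 mm wide; open, the fingers measure 119 mm over their backs; the gripper's body (75 mm by 177 mm) begins 78 mm behind the grasp point.
Start: joints at [-1.394, 0.3, 1.521, -0, 1.321, -0.067], TCP at [132.759, -533.727, 205.446] pointing down, gripper open.
Joint ranges: [-3.03, 3.03], [-0.79, 2.21], [0.23, 2.52], [-1.04, 4.18], [0, 3.07], [-2.55, 2.55]. Speed limits (rad/s): [2.22, 2.22, 2.57, 3.14, 3.14, 3.14].

### API

Orientations are given as [roll, pitch, yaw] about the fixed x, y, z axes, in that order (R = Rz(yaw) Ry(pitch) Rx(roll)).
In Python, from cell import read_state, viewer, manip, models gives the robot as it stands.
- The arm moves only by the tool carry_out, never from a script. Its argument "deltas" is a list of rows, each an object with "dp": the shift along the tool's x, y, z in mm, a list of three; "roll": the turn about the tool's z in degrees; "gripper": the opening, from -1 (shut) to 1 (fully open), so that 0 is half open. In form: [{"dp": [tx, ty, tz], "roll": roll, "gripper": gripper}, ...]. A call has 1 to 12 rows; each row is the pose to reach, as a shift and turn from the pose commanded when the call began, along the tool's axes at that moment; what a row does not reach only later rows make up. A row lasts 1/12 s, in which the tool goes at most 41.7 mm and 7.16 degrees, less where a joint would pass 70% of its speed; a pose out of reach is approached as far as the arm can. A call with a gripper value outside its range is refused whole. The fingers move at their own pace and stop on an object; "newtons" is the grip in N (left out, the last holds). Time passes only in rows, so rows that repeat a pose let the fingers close. It gives the time, the measured TCP pose, the force, the opening and the grip force at its end, in the units of the state.
- read_state(): the state, without advancing time (a new reading comes with each control period).
- viewer.camera(name): name is "scene" or "top" or "wrist"; returns the picture (480x640x3 uint8, red, green, blue); there is no depth.
- viewer.camera_params(name): a dict with "fovy" (degrees; the focal length in pixels is half the picture's height over the tangent of half this angle, whatever the lens; pixels are square), "cx", "cy" (the principal point, pixels), "eye" and "attitude" of the camera in the world; the wrist camera has in their place "T_tool_cam" (4x4, takes a point from camera to tool coordinates, whose origin is the TCP and whose axes are the flange's). Camera axes: x right, y up, looking along -z (the intrinsics and any distortion apply to the point x, -y, -z); pixel columns grow to the right and rows downward; lengths in mm; the calibration is good to about 2 mm. The wrist camera is an equidistant fisheye: a pixel r from the principal point sees the ray r / f radians off the axis. A picture is of the moment at which its call begins: read the wrist's pose just before it. camera_params takes no time and is no camera call.
- manip.sign_off(): hands the job in; it is judged then, once.
Trained networks look in the newest picture that a camera, given by its name, has taken for a name from the list of things; names that differ only in an ending like _2 or _b are one class to them, and where a whole thing is asked for, a point or a joint stands for the part that bears it (a point fixed in the world has none). Each returns a list of dicts, best first, with "p" (0 to 1); they miss things now and then, are a little off and sometimes report something else, mostly with a low value. They report only what shows in the picture. A call takes as long as a camera call. They do not tell look-alikes from the thing itself.
- models.cut_out(camera, label): "region" (480x640 bool, what is visible of it) and "box" ([left, top, right, bottom] in pixels, round what is visible of it).
The state is a dict: "clock": time; "joints": joint angles; "qd": joint speeds; "effort": joint torques, N m; "eef_pos": TCP position; "eef_rot": TCP orientation; "wrist_force": force on the tool from outside, world axes, zero at the start; "moment": the same for the moment, N m; "finger_gap": finger opening in mm; "finger_force": force on a finger pad.
Only numpy, scipy, OpenCV 4.12 (cv2) and the standard library are available. Lean on these libraries where they do the work, as an engineer would, in place of code of your own. Each camera call takes 0.05 s, during which the arm holds its last target. There are 200 camera calls.

## Working session

There is one attempt and no reset: what is moved stays moved. The work goes in short steps, Python scripts to look and compute and a tool call to move; the robot and the scene stay as the last step left them, time stands still between calls to the robot, and variables do not carry over. Pictures are saved under pics/ and viewed, at most 10 in all, crops included, and the job is handed in when it is done.

Besides the shell and the picture viewer there is one more tool, called after ">>>" as name([rows], argument=value, ...), one row to a line, values as JSON. carry_out: Moves the arm, as the interface text tells. Its arguments: {"type":"object","properties":{"deltas":{"type":"array"},"newtons":{"type":"number"}},"required":["deltas"]}

```bash
mkdir -p pics; ls
cat > h.py <<'E'
import numpy as np, cv2
from cell import read_state, viewer, manip, models
from scipy.spatial.transform import Rotation as R
E
python3 - <<'E'
from h import *
print(read_state())
for c in ("scene","top","wrist"): print(c,viewer.camera_params(c))
a=viewer.camera("scene");b=viewer.camera("top")
cv2.imwrite("pics/s.png",a[...,::-1]);cv2.imwrite("pics/t.png",b[...,::-1])
for c in ("top","scene"):
  for l in ("leaf","twin_mid","jamb","block_a"):
    for d in models.cut_out(c,l): print(c,l,round(d["p"],2),d["box"],d["region"].sum())
E
```

```text
pics
{'clock': 0.0, 'joints': array([-1.39360956e+00,  3.00477179e-01,  1.52158904e+00,  5.09112333e-06,
        1.32070130e+00, -6.65794640e-02]), 'qd': array([-0.00112276,  0.00032671, -0.00165585, -0.00032363, -0.00025335,
        0.00069654]), 'effort': array([ 1.36013603e-05, -5.31809449e+01, -3.52735555e+01,  7.08349259e-02,
        2.43481679e-02, -7.48760294e-05]), 'eef_pos': array([ 132.7098366 , -533.47408979,  204.87963326]), 'eef_rot': array([-3.14042073e+00, -8.30839510e-05,  2.43764920e-01]), 'wrist_force': array([-0.218575  , -0.2102956 ,  0.01639558]), 'moment': array([-0.0778945 ,  0.02147098, -0.00138724]), 'finger_force': 0.0, 'finger_gap': 94.0367443675168}
scene {'fovy': 57.387443972520046, 'cx': 312.22095026488205, 'cy': 234.9655490124562, 'eye': array([1120.40718106, -589.92357091,  671.69064477]), 'attitude': array([ 0.9761293 , -0.0062072 ,  0.82552481])}
top {'fovy': 45.01945446437949, 'cx': 331.38808488936047, 'cy': 248.22506975436974, 'eye': array([ 283.2181577 ,  -68.45155595, 1414.39212352]), 'attitude': array([ 0.22652099,  0.00660867, -1.66303234])}
wr
[... 328 characters left out ...]
      -1.79656567e+02],
       [ 0.00000000e+00,  0.00000000e+00,  0.00000000e+00,
         1.00000000e+00]])}
top leaf 0.95 [322.1, 308.1, 348.1, 330.6] 484
top leaf 0.71 [325.3, 253.2, 350.4, 284.8] 531
top leaf 0.6 [281.4, 224.0, 308.1, 253.3] 476
top twin_mid 0.78 [407.6, 238.6, 439.1, 269.9] 561
top jamb 0.86 [178.3, 219.2, 224.0, 288.9] 2050
top block_a 0.56 [325.4, 262.4, 349.4, 289.0] 122
scene leaf 0.95 [337.5, 285.7, 370.1, 303.4] 465
scene leaf 0.64 [285.7, 273.4, 312.7, 291.7] 420
scene leaf 0.56 [261.6, 255.1, 289.9, 271.5] 350
scene leaf 0.27 [324.9, 183.8, 367.3, 218.3] 657
scene twin_mid 0.79 [206.6, 320.2, 243.3, 345.3] 672
scene block_a 0.63 [285.8, 275.2, 308.0, 301.4] 251
```

Run:
```python
from h import *
a=cv2.imread("pics/s.png");b=cv2.imread("pics/t.png")
cv2.imwrite("pics/tc.png",cv2.resize(b[190:340,160:460],None,fx=2.66,fy=2.66,interpolation=cv2.INTER_CUBIC))
cv2.imwrite("pics/sc.png",cv2.resize(a[150:375,180:480],None,fx=2.66,fy=2.66,interpolation=cv2.INTER_CUBIC))
p=viewer.camera_params("top");f=240/np.tan(np.radians(p["fovy"]/2));M=R.from_euler("xyz",p["attitude"]).as_matrix()
def ray(u,v,z):
  d=M@np.array([(u-p["cx"])/f,-(v-p["cy"])/f,-1]);return p["eye"]+d*(z-p["eye"][2])/d[2]
for l in ("leaf","twin_mid","jamb"):
  for d in models.cut_out("top",l):
    v,u=np.nonzero(d["region"]);print(l,ray(u.mean(),v.mean(),175 if l=="jamb" else 36).round())
```

```text
leaf [426. -78.  36.]
leaf [548. -99.  36.]
leaf [626.  -8.  36.]
twin_mid [ 559. -303.   36.]
jamb [583. 205. 175.]
```

View pics/tc.png

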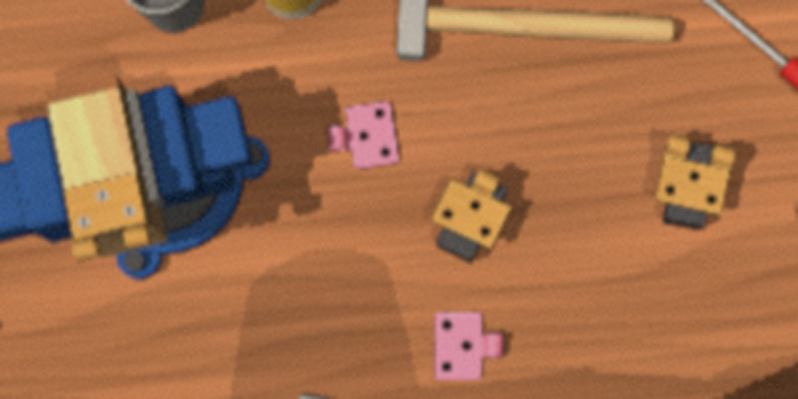

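View pics/sc.png

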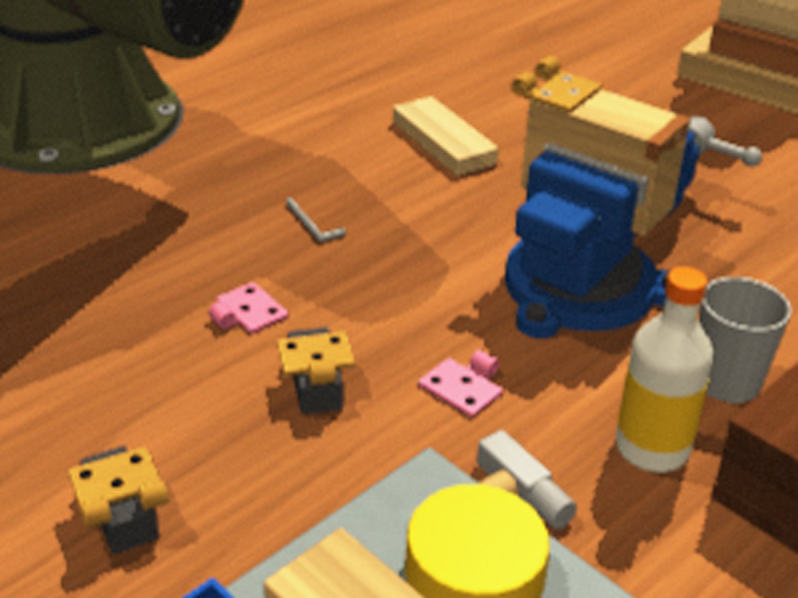

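The top crop shows the fixed leaf on the jamb at (110,215), and the brass single-knuckle leaf at (470,212), knuckle up-right. The twin is at (693,180) and the two pink decoys at (370,135) and (465,345). The scene view agrees. The leaf is near (545,-97) with yaw about -0.6, so I'll go above it.

>>> carry_out([
  {"dp":[42,-27,6],"roll":4,"gripper":1},
  {"dp":[84,-54,12],"roll":8,"gripper":1},
  {"dp":[126,-81,18],"roll":12,"gripper":1},
  {"dp":[168,-108,25],"roll":16,"gripper":1},
  {"dp":[210,-135,31],"roll":20,"gripper":1},
  {"dp":[252,-162,37],"roll":24,"gripper":1},
  {"dp":[294,-189,43],"roll":28,"gripper":1},
  {"dp":[336,-216,50],"roll":32,"gripper":1},
  {"dp":[378,-243,56],"roll":36,"gripper":1},
  {"dp":[420,-270,62],"roll":40,"gripper":1},
  {"dp":[462,-297,68],"roll":44,"gripper":1},
  {"dp":[505,-324,75],"roll":48,"gripper":1},
], newtons=40)

```text
clock: 1.65
eef_pos: [474.3, -170.9, 143.7]
eef_rot: [-3.142, -0.001, -0.597]
wrist_force: [0.9, -0.7, 1.1]
finger_gap: 94.2
finger_force: 0.0
```

>>> carry_out([
  {"dp":[6,-35,5],"roll":0,"gripper":1},
  {"dp":[12,-65,10],"roll":0,"gripper":1},
  {"dp":[17,-95,14],"roll":0,"gripper":1},
  {"dp":[17,-95,14],"roll":0,"gripper":1},
  {"dp":[17,-95,14],"roll":0,"gripper":1},
  {"dp":[17,-95,14],"roll":0,"gripper":1},
])

```text
clock: 2.15
eef_pos: [540.1, -103.8, 129.7]
eef_rot: [3.141, 0.0, -0.594]
wrist_force: [-1.0, -0.0, 0.7]
finger_gap: 93.9
finger_force: 0.0
```

```bash
cat >> h.py <<'E'
def wcam():
  s=read_state();p=viewer.camera_params("wrist");T=np.eye(4)
  T[:3,:3]=R.from_euler("xyz",s["eef_rot"]).as_matrix();T[:3,3]=s["eef_pos"]
  return s,p,T@p["T_tool_cam"]
def wray(uv,z,p,T):
  f=240/np.tan(np.radians(p["fovy"]/2));d=np.atleast_2d(uv)-[p["cx"],p["cy"]]
  r=np.linalg.norm(d,axis=1);th=r/f;k=np.sin(th)/np.maximum(r,1e-9)
  w=np.c_[d[:,0]*k,-d[:,1]*k,-np.cos(th)]@T[:3,:3].T
  return T[:3,3]+w*((z-T[2,3])/w[:,2])[:,None]
def wproj(X,p,T):
  f=240/np.tan(np.radians(p["fovy"]/2));c=(np.atleast_2d(X)-T[:3,3])@T[:3,:3]
  q=np.c_[c[:,0],-c[:,1]];n=np.linalg.norm(q,axis=1);th=np.arctan2(n,-c[:,2])
  return q/np.maximum(n,1e-9)[:,None]*(f*th)[:,None]+[p["cx"],p["cy"]]
E
python3 - <<'E'
from h import *
s,p,T=wcam();a=viewer.camera("wrist");cv2.imwrite("pics/w1.png",a[...,::-1]);print(s["eef_pos"],s["eef_rot"],s["clock"])
for d in models.cut_out("wrist","leaf"):
  m=d["region"];v,u=np.nonzero(m);print(d["p"],d["box"],wray([u.mean(),v.mean()],36,p,T))
  c=max(cv2.findContours(m.astype(np.uint8),0,2)[0],key=cv2.contourArea)
  print(cv2.approxPolyDP(c,5,True)[:,0].tolist())
E
```

```text
[ 540.0653949  -103.75787921  129.67226299] [ 3.14134702e+00  2.37703806e-04 -5.93796456e-01] 2.15
0.91 [267.9, 185.8, 346.9, 266.4] [[ 551.19127007 -100.13465143   36.        ]]
[[345, 210], [320, 211], [315, 186], [292, 187], [292, 211], [267, 216], [272, 265], [346, 262]]
0.87 [132.3, 163.3, 208.3, 233.9] [[631.96832864 -22.82660821  36.        ]]
[[167, 161], [137, 189], [148, 208], [134, 225], [145, 237], [164, 225], [178, 238], [208, 212]]
0.62 [324.3, 307.6, 398.8, 368.0] [[449.51478809 -86.77260919  36.        ]]
[[393, 317], [372, 321], [361, 308], [325, 329], [348, 364], [360, 368], [388, 354], [384, 342], [400, 334]]
```

View pics/w1.png

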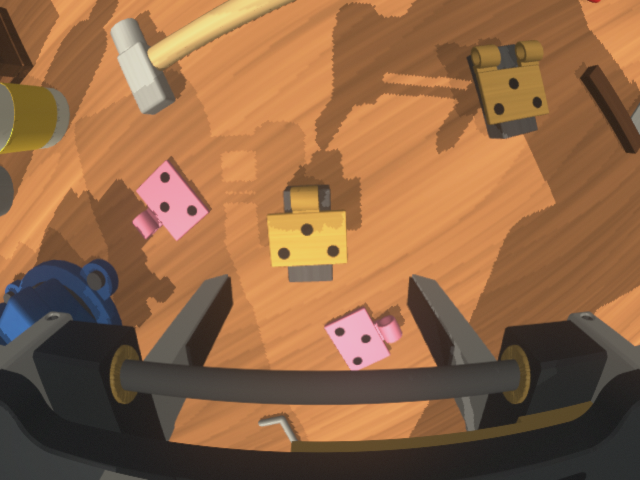

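The wrist view shows the brass leaf at (307,238), with plate corners near (268,213), (346,210), (347,263) and (271,266), and its knuckle at (305,198).

Run:
```python
from h import *
from scipy.optimize import minimize
s,p,T=wcam();a=viewer.camera("wrist")
hsv=cv2.cvtColor(a,cv2.COLOR_RGB2HSV)
m=models.cut_out("wrist","leaf")[0]["region"]
q=np.array([[268,213],[346,210],[347,263],[271,266]],float);W=wray(q,36,p,T)
print(W.round(1),[np.linalg.norm(W[i]-W[i-1]).round(1) for i in range(4)])
# silhouette fit: plate + knuckle
def sil(x,y,t):
  Rz=R.from_euler("z",t).as_matrix();M=np.zeros((480,640),np.uint8)
  def hull(P): cv2.fillConvexPoly(M,cv2.convexHull((wproj(P@Rz.T+[x,y,33],p,T)*16).round().astype(np.int32)),1,shift=4)
  hull(np.array([[i,j,k] for i in(-21,21) for j in(-30,30) for k in(-3,3)],float))
  th=np.linspace(0,6.28,24);hull(np.array([[32.5+9*np.cos(b),j,6+9*np.sin(b)] for b in th for j in(-10,10)]))
  hull(np.array([[i,j,k] for i in(20,30) for j in(-10,10) for k in(-3,3)],float))
  return M>0
f=lambda v:(sil(v[0],v[1],v[2]/50)^m).sum()
best=minimize(f,[W[:,0].mean(),W[:,1].mean(),-.6*50],method="Nelder-Mead",options=dict(initial_simplex=np.array([[0,0,0],[4,0,0],[0,4,0],[0,0,4]])+[W[:,0].mean(),W[:,1].mean(),-.6*50]))
x,y,t=best.x;t/=50;print(x,y,t,best.fun,m.sum())
yaw=s["eef_rot"][2];g=np.array([x+6*np.cos(t),y+6*np.sin(t)])-s["eef_pos"][:2]
print("tool dx,dy",g@[np.cos(yaw),np.sin(yaw)],g@[np.sin(yaw),-np.cos(yaw)],"roll",np.degrees(yaw-t))
```

```text
[[ 579.8  -84.8   36. ]
 [ 548.7 -134.7   36. ]
 [ 513.  -112.4   36. ]
 [ 544.3  -61.7   36. ]] [np.float64(42.4), np.float64(58.8), np.float64(42.0), np.float64(59.6)]
197.1145671236918 86.94486929463284 1.6133333333333277 3454.0 3454
tool dx,dy -394.6919717049076 28.94393714896644 roll -126.52883731869755
```

>>> carry_out([
  {"dp":[7,-8,20],"roll":-2.2,"gripper":1},
  {"dp":[7,-8,50],"roll":-2.2,"gripper":1},
  {"dp":[7,-8,80],"roll":-2.2,"gripper":1},
  {"dp":[7,-8,105],"roll":-2.2,"gripper":1},
  {"dp":[7,-8,115],"roll":-2.2,"gripper":1},
  {"dp":[7,-8,115],"roll":-2.2,"gripper":1},
  {"dp":[7,-8,115],"roll":-2.2,"gripper":1},
  {"dp":[7,-8,115],"roll":-2.2,"gripper":0.5},
  {"dp":[7,-8,115],"roll":-2.2,"gripper":0.4},
  {"dp":[7,-8,115],"roll":-2.2,"gripper":0.3},
  {"dp":[7,-8,115],"roll":-2.2,"gripper":0.2},
  {"dp":[7,-8,115],"roll":-2.2,"gripper":0.1},
])

```text
clock: 3.35
eef_pos: [550.9, -100.8, 15.2]
eef_rot: [-3.141, -0.001, -0.556]
wrist_force: [-0.3, -0.2, -0.2]
finger_gap: 64.0
finger_force: 0.0
```

>>> carry_out([
  {"dp":[0,0,0],"roll":0,"gripper":-0.2},
  {"dp":[0,0,0],"roll":0,"gripper":-0.2},
  {"dp":[0,0,0],"roll":0,"gripper":-0.2},
  {"dp":[0,0,0],"roll":0,"gripper":-0.2},
  {"dp":[0,0,0],"roll":0,"gripper":-0.2},
])

```text
clock: 3.77
eef_pos: [550.9, -100.8, 15.1]
eef_rot: [-3.141, -0.0, -0.556]
wrist_force: [-1.8, 0.7, 5.0]
finger_gap: 59.7
finger_force: 40.0
```

>>> carry_out([
  {"dp":[0,0,-10],"roll":0,"gripper":-0.2},
  {"dp":[0,0,-35],"roll":0,"gripper":-0.2},
  {"dp":[0,0,-70],"roll":0,"gripper":-0.2},
  {"dp":[0,0,-110],"roll":0,"gripper":-0.2},
  {"dp":[0,0,-150],"roll":0,"gripper":-0.2},
  {"dp":[0,0,-190],"roll":0,"gripper":-0.2},
  {"dp":[0,0,-215],"roll":0,"gripper":-0.2},
  {"dp":[0,0,-225],"roll":0,"gripper":-0.2},
  {"dp":[0,0,-225],"roll":0,"gripper":-0.2},
])

```text
clock: 4.52
eef_pos: [551.1, -100.9, 241.7]
eef_rot: [-3.141, -0.003, -0.556]
wrist_force: [-0.8, 0.2, -2.6]
finger_gap: 58.9
finger_force: 40.0
```

Run:
```python
from h import *
p=viewer.camera_params("top");f=240/np.tan(np.radians(p["fovy"]/2));M=R.from_euler("xyz",p["attitude"]).as_matrix()
def ray(u,v,z):
  d=M@np.array([(u-p["cx"])/f,-(v-p["cy"])/f,-1]);return p["eye"]+d*(z-p["eye"][2])/d[2]
for u,v in ((84,248),(137,240),(60,108),(122,92),(151,238),(70,193)): print(u,v,ray(160+u/2.66,190+v/2.66,190 if v in(248,240) else 178).round(1))
s=read_state();print(s["eef_pos"],s["eef_rot"],s["finger_force"],s["finger_gap"],s["wrist_force"],s["moment"],s["joints"])
```

```text
84 248 [516.3 219.  190. ]
137 240 [518.9 176.2 190. ]
60 108 [638.3 237.3 178. ]
122 92 [647.3 185.3 178. ]
151 238 [521.8 167.1 178. ]
70 193 [565.4 231.6 178. ]
[ 551.09749444 -100.89751702  241.69722363] [-3.14060974 -0.00315154 -0.55560841] 39.99231576919556 58.89163201769854 [-0.80754027  0.16691773 -2.57993072] [ 0.05702926 -0.05410778  0.00121055] [-2.46441904e-01  2.95838982e-01  1.44178356e+00 -2.29222878e-05
  1.40066892e+00  1.87996513e+00]
```

>>> carry_out([
  {"dp":[-12,-8,0],"roll":-2,"gripper":-0.2},
  {"dp":[-36,-26,0],"roll":-5,"gripper":-0.2},
  {"dp":[-65,-47,0],"roll":-9,"gripper":-0.2},
  {"dp":[-95,-68,0],"roll":-13,"gripper":-0.2},
  {"dp":[-125,-90,0],"roll":-18,"gripper":-0.2},
  {"dp":[-155,-112,0],"roll":-22,"gripper":-0.2},
  {"dp":[-185,-133,0],"roll":-26,"gripper":-0.2},
  {"dp":[-213,-154,0],"roll":-30,"gripper":-0.2},
  {"dp":[-238,-172,0],"roll":-33,"gripper":-0.2},
  {"dp":[-252,-182,0],"roll":-36,"gripper":-0.2},
  {"dp":[-258,-186,0],"roll":-36.4,"gripper":-0.2},
  {"dp":[-258,-186,0],"roll":-36.4,"gripper":-0.2},
])

```text
clock: 5.52
eef_pos: [428.2, 194.3, 238.0]
eef_rot: [3.141, 0.003, 0.082]
wrist_force: [0.1, -0.3, -2.5]
finger_gap: 58.6
finger_force: 40.0
```

>>> carry_out([
  {"dp":[0,0,0],"roll":0,"gripper":-0.2},
  {"dp":[0,0,0],"roll":0,"gripper":-0.2},
  {"dp":[0,0,0],"roll":0,"gripper":-0.2},
  {"dp":[0,0,0],"roll":0,"gripper":-0.2},
])

```text
clock: 5.85
eef_pos: [429.8, 192.5, 239.5]
eef_rot: [3.141, 0.0, 0.078]
wrist_force: [0.0, 0.6, -1.3]
finger_gap: 59.3
finger_force: 40.0
```

Run:
```python
from h import *
s,p,T=wcam();a=viewer.camera("wrist");cv2.imwrite("pics/w2.png",a[...,::-1]);print(s["eef_pos"],s["eef_rot"],s["clock"])
np.savez("w2.npz",T=T)
cv2.imwrite("pics/w2c.png",cv2.resize(a[100:400,120:520,::-1],None,fx=2,fy=2,interpolation=cv2.INTER_CUBIC))
for l in("leaf","jamb"):
 for d in models.cut_out("wrist",l):
  m=d["region"];v,u=np.nonzero(m);print(l,d["p"],d["box"])
  c=max(cv2.findContours(m.astype(np.uint8),0,2)[0],key=cv2.contourArea)
  print(cv2.approxPolyDP(c,3,True)[:,0].tolist())
```

```text
[429.83219488 192.54606096 239.49165464] [3.14143709e+00 3.42304742e-04 7.80152270e-02] 5.85
leaf 0.84 [473.4, 34.1, 521.2, 80.2]
[[489, 32], [487, 43], [475, 44], [475, 60], [488, 64], [490, 78], [518, 81], [517, 39]]
leaf 0.81 [256.1, 234.8, 381.4, 354.4]
[[256, 277], [258, 328], [264, 353], [378, 350], [383, 279], [378, 274], [344, 274], [339, 236], [298, 236], [293, 274]]
leaf 0.73 [506.7, 199.9, 554.6, 251.9]
[[520, 201], [508, 243], [532, 250], [538, 237], [552, 240], [555, 226], [541, 220], [544, 207]]
jamb 0.87 [267.7, 0.0, 370.4, 131.4]
[[267, 0], [274, 130], [299, 133], [303, 131], [304, 113], [335, 109], [341, 111], [344, 128], [370, 127], [372, 114], [357, 0]]
```

View pics/w2c.png

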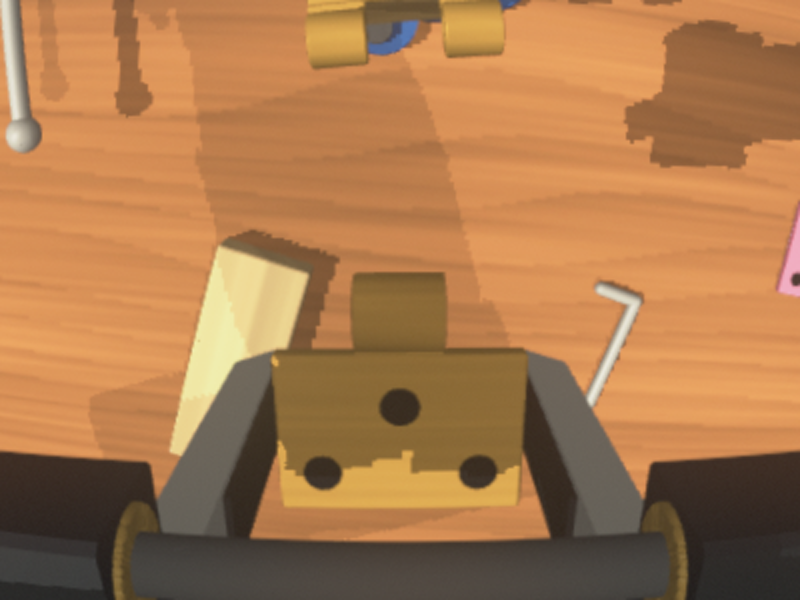

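```bash
cat >> h.py <<'E'
from scipy.optimize import least_squares
def fit(px,ys,sign,z,p,T,x0):
  """axis pose (x,y,yaw) of tube r9 at height z: px = corners on the silhouette, ys = their y along axis, sign = side in x"""
  px=np.array(px,float);o=T[:3,3];D=wray(px,z,p,T)-o;D/=np.linalg.norm(D,axis=1)[:,None]
  def res(v):
    X=np.array([np.cos(v[2]),np.sin(v[2]),0]);Y=np.array([-X[1],X[0],0]);r=[]
    c=np.array([v[0],v[1],z])
    for d,y in zip(D,ys):
      a=d-Y*(d@Y);w=o-c;w0=w-Y*(w@Y);t=-(w0@a)/(a@a);q=w+t*d   # closest approach to axis
      qq=q-Y*(q@Y);r+= [np.sign(q@X)*np.linalg.norm(qq)-sign*9, q@Y-y]
    return np.array(r)
  s=least_squares(res,x0);return s.x,s.fun.round(1)
def report(fx,lf,dzb=24.):
  """px corners of fixed knuckles (y 30,12,-12,-30) and of loose (y 10,-10)"""
  s=read_state();p=viewer.camera_params("wrist");_,_,T=wcam()
  e=s["eef_pos"];yaw=s["eef_rot"][2]
  J,r1=fit(fx,[30,12,-12,-30],-1,184,p,T,[e[0]+88*np.cos(yaw),e[1]+88*np.sin(yaw),yaw])
  L,r2=fit(lf,[10,-10],1,e[2]+dzb,p,T,[e[0]+28*np.cos(yaw),e[1]+28*np.sin(yaw),yaw])
  print("J",J,r1,"\nL",L,r2)
  d=J[:2]-L[:2]
  # rotating by J-L yaw about the TCP shifts the bore: aim the TCP itself
  c,n=np.cos(yaw),np.sin(yaw);b=np.array([[c,n],[-n,c]])@(L[:2]-e[:2]);ny=yaw+J[2]-L[2]
  for nm,yw in(("turn",ny),("noturn",yaw)):
    g=J[:2]-np.array([[np.cos(yw),-np.sin(yw)],[np.sin(yw),np.cos(yw)]])@b-e[:2]
    print(nm,"bore in tool",b.round(2),"dp",(g@[c,n]).round(2),(g@[n,-c]).round(2),"tz",(e[2]+dzb-184).round(2),"roll",np.degrees(yaw-yw).round(2))
E
python3 - <<'E'
from h import *
report([(277,133.5),(303.5,132.5),(343.5,128.5),(372,127)],[(296,236.5),(343,236.5)])
E
```

```text
J [5.21273087e+02 1.98327213e+02 1.55491174e-01] [ 0.3 -0.4 -0.5  0.9  0.1 -0.2  0.1 -0.3] 
L [4.55457402e+02 1.95217420e+02 7.91429780e-02] [-0.   0.4 -0.  -0.4]
turn bore in tool [25.81  0.26] dp 65.95 4.05 tz 79.69 roll -4.37
noturn bore in tool [25.81  0.26] dp 65.86 2.08 tz 79.69 roll 0.0
```

The view shows the held leaf centred, with its knuckle front at (296–343, 236), and the fixed knuckles at the top, fronts at (277–303, 133) and (343–372, 128). The fit residuals are under 1 mm. I'll stage 25 mm short of the gap at the final height and look again.

>>> carry_out([
  {"dp":[8,2,8],"roll":-1,"gripper":-0.2},
  {"dp":[16,3,22],"roll":-2,"gripper":-0.2},
  {"dp":[24,4,38],"roll":-3,"gripper":-0.2},
  {"dp":[32,5,54],"roll":-4,"gripper":-0.2},
  {"dp":[38,6,68],"roll":-4.4,"gripper":-0.2},
  {"dp":[41,6,76],"roll":-4.4,"gripper":-0.2},
  {"dp":[41,6,79.5],"roll":-4.4,"gripper":-0.2},
  {"dp":[41,6,79.5],"roll":-4.4,"gripper":-0.2},
  {"dp":[41,6,79.5],"roll":-4.4,"gripper":-0.2},
  {"dp":[41,6,79.5],"roll":-4.4,"gripper":-0.2},
  {"dp":[41,6,79.5],"roll":-4.4,"gripper":-0.2},
  {"dp":[41,6,79.5],"roll":-4.4,"gripper":-0.2},
])

```text
clock: 7.0
eef_pos: [471.0, 190.7, 160.8]
eef_rot: [-3.141, -0.001, 0.157]
wrist_force: [0.8, 0.1, -1.5]
finger_gap: 59.5
finger_force: 40.0
```

Run:
```python
from h import *
s,p,T=wcam();a=viewer.camera("wrist");cv2.imwrite("pics/w3.png",a[...,::-1]);print(s["eef_pos"],s["eef_rot"],s["clock"])
cv2.imwrite("pics/w3c.png",cv2.resize(a[110:310,220:420,::-1],None,fx=3,fy=3,interpolation=cv2.INTER_CUBIC))
b=viewer.camera("scene");cv2.imwrite("pics/s3c.png",cv2.resize(b[140:260,320:480,::-1],None,fx=5,fy=5,interpolation=cv2.INTER_CUBIC))
```

```text
[470.99971031 190.71776617 160.79851082] [-3.14140511e+00 -9.74309765e-04  1.56578119e-01] 7.0
```

View pics/w3c.png

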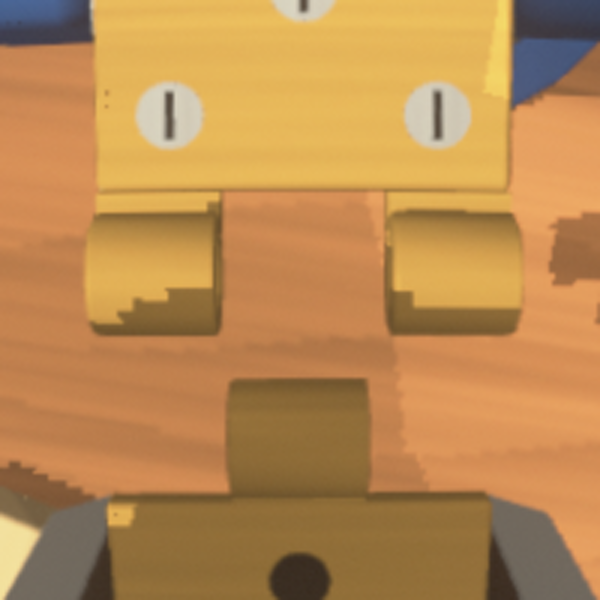

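View pics/s3c.png

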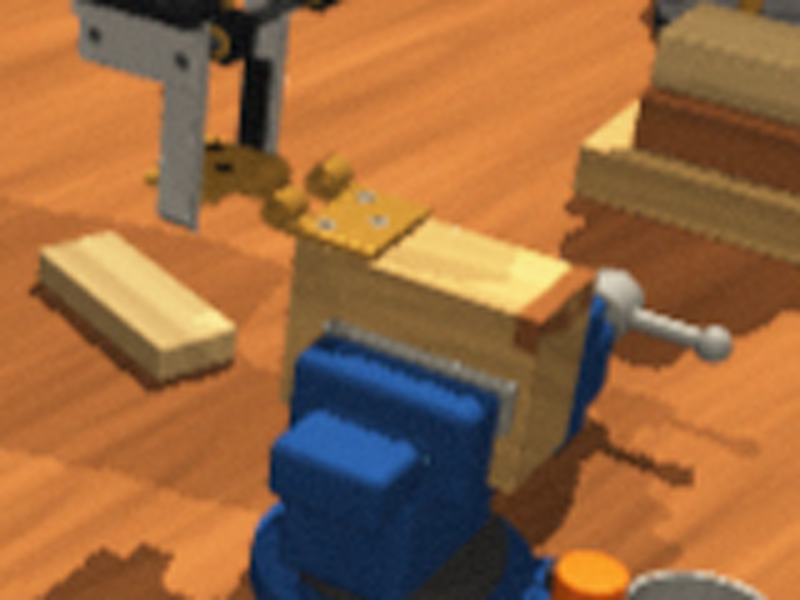

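Angles match: the fixed knuckle fronts are both at crop row 334, parallel to the loose plate edge at row 494. The loose knuckle spans columns 228–369, the gap 219–388, so it is slightly left of centre.

Run:
```python
from h import *
c=lambda L:[(220+(x+.5)/3-.5,110+(y+.5)/3-.5) for x,y in L]
report(c([(92,334),(217,334),(391,334),(517,334)]),c([(229,379),(369,379)]))
s,p,T=wcam()
W=wray(c([(98,190),(510,188),(109,494),(490,494)]),181,p,T)
print(np.linalg.norm(W[0]-W[1]),np.linalg.norm(W[2]-W[3]),T[2,3],W.round(1))
# bore positions via plate edges (11.5 off the axis)
x=np.array([np.cos(s["eef_rot"][2]),np.sin(s["eef_rot"][2]),0]);print("edge gap along x",(W[:2].mean(0)-W[2:].mean(0))@x, "lateral (world-y')",(W[:2].mean(0)-W[2:].mean(0))@[-x[1],x[0],0])
```

```text
J [5.21540344e+02 1.98283985e+02 1.57100032e-01] [ 0.   0.4 -0.1  0.4 -0.1 -0.3  0.  -0.5] 
L [4.96600551e+02 1.95109940e+02 1.56876506e-01] [-0.   0.3 -0.  -0.3]
turn bore in tool [26.05  0.41] dp 25.13 0.76 tz 0.56 roll -0.01
noturn bore in tool [26.05  0.41] dp 25.13 0.75 tz 0.56 roll 0.0
59.41869187902831 58.70915038877693 340.2613266787381 [[528.2 229.4 181. ]
 [537.8 170.8 181. ]
 [482.2 222.5 181. ]
 [491.4 164.5 181. ]]
edge gap along x 46.69470801853202 lateral (world-y') -0.6513369302780601
```

>>> carry_out([
  {"dp":[2,0.8,0.5],"roll":0,"gripper":-0.2},
  {"dp":[5,0.8,0.5],"roll":0,"gripper":-0.2},
  {"dp":[8,0.8,0.5],"roll":0,"gripper":-0.2},
  {"dp":[10,0.8,0.5],"roll":0,"gripper":-0.2},
  {"dp":[12,0.8,0.5],"roll":0,"gripper":-0.2},
  {"dp":[14,0.8,0.5],"roll":0,"gripper":-0.2},
  {"dp":[16,0.8,0.5],"roll":0,"gripper":-0.2},
  {"dp":[18,0.8,0.5],"roll":0,"gripper":-0.2},
  {"dp":[20,0.8,0.5],"roll":0,"gripper":-0.2},
  {"dp":[22,0.8,0.5],"roll":0,"gripper":-0.2},
  {"dp":[24,0.8,0.5],"roll":0,"gripper":-0.2},
  {"dp":[24.8,0.8,0.5],"roll":0,"gripper":-0.2},
])

```text
clock: 8.1
eef_pos: [495.8, 193.7, 159.7]
eef_rot: [-3.142, -0.0, 0.157]
wrist_force: [0.1, -0.5, -2.7]
finger_gap: 59.3
finger_force: 40.0
```

>>> carry_out([
  {"dp":[0,0,0],"roll":0,"gripper":-0.2},
  {"dp":[0,0,0],"roll":0,"gripper":-0.2},
  {"dp":[0,0,0],"roll":0,"gripper":-0.2},
  {"dp":[0,0,0],"roll":0,"gripper":-0.2},
  {"dp":[0,0,0],"roll":0,"gripper":-0.2},
  {"dp":[0,0,0],"roll":0,"gripper":-0.2},
])

```text
clock: 8.6
eef_pos: [495.5, 193.7, 159.7]
eef_rot: [-3.142, 0.0, 0.157]
wrist_force: [-0.0, 0.3, -2.1]
finger_gap: 59.2
finger_force: 40.0
```

Run:
```python
from h import *
s,p,T=wcam();a=viewer.camera("wrist");print(s["eef_pos"],s["eef_rot"],s["clock"],s["wrist_force"],s["moment"])
A=cv2.resize(a[130:270,230:410,::-1],None,fx=4,fy=4,interpolation=cv2.INTER_CUBIC)
cv2.imwrite("pics/w4c.png",A)
b=viewer.camera("scene");cv2.imwrite("pics/s4c.png",cv2.resize(b[160:200,345:415,::-1],None,fx=11,fy=11,interpolation=cv2.INTER_CUBIC))
```

```text
[495.48800068 193.67662407 159.7221739 ] [-3.14158489e+00  3.23355934e-05  1.56546354e-01] 8.6 [-0.01896455  0.33521027 -2.0684361 ] [ 0.05635255 -0.06864385 -0.03490573]
```

View pics/w4c.png

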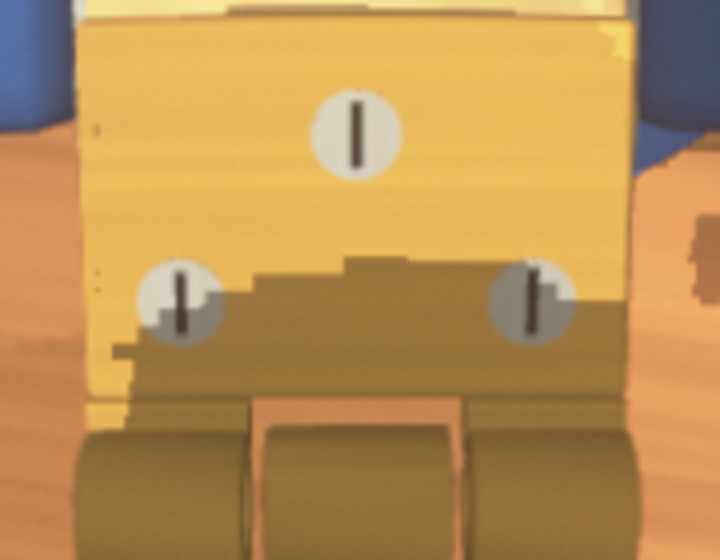

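View pics/s4c.png

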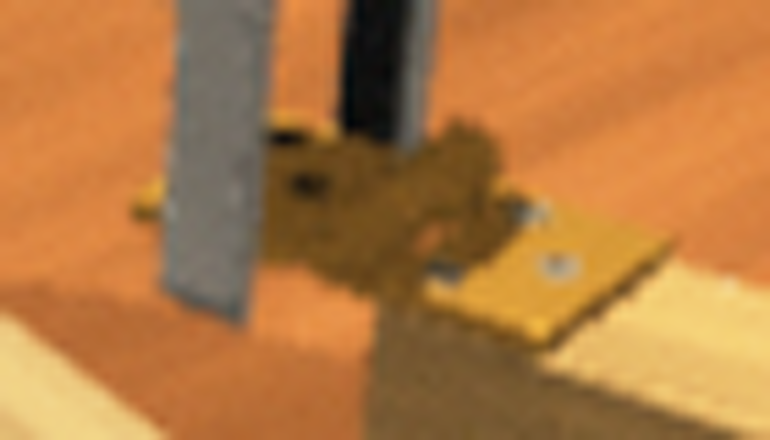

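The wrist view shows the loose knuckle (264–452) centred in the gap (250–462), with equal scale, meaning equal height. Its front is about 0.6 mm ahead of the fixed knuckles (row 426 against 432). I'll back off 0.5 mm, hold and hand in.

>>> carry_out([
  {"dp":[-0.5,0,-0.2],"roll":0,"gripper":-0.2},
  {"dp":[-0.5,0,-0.2],"roll":0,"gripper":-0.2},
  {"dp":[-0.5,0,-0.2],"roll":0,"gripper":-0.2},
  {"dp":[-0.5,0,-0.2],"roll":0,"gripper":-0.2},
  {"dp":[-0.5,0,-0.2],"roll":0,"gripper":-0.2},
  {"dp":[-0.5,0,-0.2],"roll":0,"gripper":-0.2},
  {"dp":[-0.5,0,-0.2],"roll":0,"gripper":-0.2},
  {"dp":[-0.5,0,-0.2],"roll":0,"gripper":-0.2},
  {"dp":[-0.5,0,-0.2],"roll":0,"gripper":-0.2},
  {"dp":[-0.5,0,-0.2],"roll":0,"gripper":-0.2},
  {"dp":[-0.5,0,-0.2],"roll":0,"gripper":-0.2},
  {"dp":[-0.5,0,-0.2],"roll":0,"gripper":-0.2},
])

```text
clock: 9.7
eef_pos: [495.0, 193.6, 159.9]
eef_rot: [3.142, 0.0, 0.157]
wrist_force: [0.4, 0.2, -2.2]
finger_gap: 59.6
finger_force: 40.0
```

```bash
python3 -c "
from h import *
s=read_state();print(s['eef_pos'],s['wrist_force'],s['finger_force'])
print(manip.sign_off())"
```

```text
[495.04042892 193.58869558 159.89929408] [ 0.36348287  0.18964266 -2.19904448] 39.99230682849884
the job is handed in; nothing more can be done
None
```

I handed the job in at 9.7 s with the mating leaf held level and steady, its knuckle between the fixed knuckles. By the last wrist image the holes lined up to about 0.6 mm (then corrected by 0.5 mm), with no sign of contact at the wrist; the sign-off returned no verdict.

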